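# Sweep the brass blanks off the bench board into the catch tray

## Robot

A 6-joint arm with a two-finger parallel gripper is mounted at the origin on the work surface. World frame = base frame: x ahead of the robot, y to its left, z up, the work surface at z = 0. Lengths are in m, angles in rad, forces in N, time in s.
With the tool pointing down it reaches from about 0.35 to 0.8 m from the base axis. Payload 7.3 kg.
Tool frame: the origin (TCP) lies between the finger pads; the fingertips stand 25 mm ahead of it and the grasp point (between the pads) lies 6 mm ahead of it (r.tip_extent is the distance from the TCP to the fingertips, in m); z points along the fingers, y is the direction in which the jaws open and shut (so a half turn about z gives the same grasp; the last joint's range is limited). The gripper opens to 85 mm and grips with 20 to 120 N. Pads are 22 mm wide; open, the fingers measure 114 mm over their backs; the gripper's body (76 mm by 85 mm) begins 54 mm behind the grasp point. The pads swing forward as they close: fully open they stand 13 mm farther back than shut.
Start: joints at [0.98, 0.342, 1.524, -0, 1.275, -0.146], TCP at [0.226, 0.474, 0.256] pointing down, gripper open.
Joint ranges: [-2.53, 2.53], [-0.77, 2.02], [0.04, 2.7], [-1, 4.14], [0.28, 2.66], [-3.11, 3.11]. Speed limits (rad/s): [2.57, 2.57, 3.14, 3.14, 3.14, 3.14].

## Interface

Orientations are given as a unit quaternion [x, y, z, w].
In Python, from workcell import r, command_gripper, optics gives the robot as it stands. The module is installed in compiled form; this text tells all that it offers. Calls block until the motion is done:
- r.reach(position, orientation): joint-space move of the TCP to a pose.
- r.move_straight(position, orientation=None, speed=0.15, max_force=None): straight line of the TCP; orientation=None keeps the orientation; speed is the mean speed in m/s. With max_force (N) it stops when the force on the tool has changed by that much, and returns True; else False.
- r.movej(angles): joint-space move.
- command_gripper(opening, force=None): finger opening in m; force is the grip in N (None keeps the last); returns when the fingers have stopped.
- r.hold(seconds).
- r.solve_ik(position, orientation): joint angles nearest the present ones, or None.
- r.read_state(): the state.
- optics.get_image(name): name is "scene" or "top" or "wrist"; returns (picture, depth): 400x640x3 uint8, red, green, blue; 400x640 float32, m along the optical axis (not along the pixel's ray), 0 where there is no reading.
- optics.camera_model(name): a dict with "K" (3x3 intrinsics, pixels), "R" (3x3) and "t" (3): a world point X has camera coordinates R X + t; the wrist camera has in their place "tool_from_camera" (4x4, takes a point from camera to tool coordinates, whose origin is the TCP and whose axes are the flange's). Camera axes: x right, y down, z forward; pixel columns grow to the right and rows downward; lengths in m; the calibration is good to about 2 mm. A picture is of the moment at which its call begins: read the wrist's pose just before it. camera_model takes no time and is no camera call.
A pose or a line that the arm cannot do raises r.PlanningError and nothing moves.
- r.finish_job(): hands the job in, once; it reports no verdict.
The state is a dict: "time_s": time; "joint_positions": joint angles; "dq": joint speeds; "tau": joint torques, N m; "eef_pos": TCP position; "eef_rot": TCP orientation; "contact_force": force on the tool from outside, world axes, zero at the start; "torque": the same for the moment, N m; "grip_width": finger opening in m.
Only numpy, scipy, OpenCV 4.12 (cv2) and the standard library are available. Lean on these libraries where they do the work, as an engineer would, in place of code of your own. Each camera call takes 0.05 s, during which the arm holds its last target. There are 200 camera calls.

## Task

Sweep the three flat brass blanks (a disc, a ring and a square plate) along the wooden bench board with your closed fingertips and over its open end, so that all three drop into the low metal catch tray that stands against that end. Only push them: do not pick them up. Leave the little brass post standing where it is on the board, and do not disturb the wooden box or the steel cup.

Things in the scene. Friction and masses are not known exactly. Their poses are not given: they have to be found in the camera images.
- board_top (a point): Fixed dark wooden bench board with pale lips, 250 (x) by 320 (y) by 30 mm thick, on the work surface. This point: middle of its upper face, 30 mm above the work surface; x across, y along the board. Lips 8 mm wide and 8 mm high run along the edges at x = -125 and +125 mm (inner faces at 117 mm). The ends at y = -160 and +160 mm have no lip. Blanks and post stand on this face.
- tray: Fixed open aluminium catch tray, 240 mm (x) by 130 mm (y) outside, 24 mm high, walls and floor 4 mm, standing on the work surface against one end of the board, at its +y end or at its -y end (which one varies), with a 2 mm gap, axes along the board's. Its rim lies 6 mm below the board's upper face. Origin: centre of its underside, z up.
- disc: Loose solid brass disc, 34 mm across, 10 mm thick, about 75 g, lying flat on the board. Origin at its centre, half-way up (5 mm above the board); z is the disc's axis.
- ring_mid (a point): Loose flat brass ring, 38 mm outside, 22 mm inside, 10 mm thick, about 60 g, lying flat on the board. This point is the centre of its hole, half-way up (5 mm above the board); z is its axis.
- plate: Loose square brass plate, 32 by 32 mm, 10 mm thick, about 85 g, lying flat on the board, turned any way. Origin at its centre, half-way up (5 mm above the board); x and y along its sides.
- post: Bystander: loose brass post standing upright near the middle of the board, foot 28 mm across, 45 mm high, slender waist, 130 g. Origin: centre of its underside, z up. Not one of the blanks, must stay where it stands. One or two of the blanks lie on either side of it in x (60 mm or more from the board's middle line), so that straight sweeps along y pass clear of it.
- woodbox: Bystander: loose closed wooden box with jointed corners, 140 (x) by 100 (y) by 70 mm high, on the work surface at the end of the board away from the tray, 17 mm from that end. Origin: centre of its underside.
- cup: Bystander: loose steel cup, 60 mm across, 60 mm high, on the work surface well to the robot's right of the board. Origin: centre of its underside.
Mind the look-alikes: they are no part of the job. What is shaped like the disc but black, pink or turquoise is not meant.

How it is judged:
At the end, for the whole second after the job is handed in: All three blanks lie at rest inside the catch tray (centres within 115 mm of its middle in x, 60 mm in y, and less than 26 mm above its underside); the post stands upright (within 0.15 rad) and the post, the wooden box and the cup are within 10 mm of where they were (x of disc in the frame of tray between -0.115 and 0.115 m and y of disc in the frame of tray between -0.06 and 0.06 m and z of each of disc, ring_mid, plate in the frame of tray below 0.026 m and linear speed of each of disc, ring, plate below 0.02 m/s and x of ring_mid in the frame of tray between -0.115 and 0.115 m and y of ring_mid in the frame of tray between -0.06 and 0.06 m and x of plate in the frame of tray between -0.115 and 0.115 m and y of plate in the frame of tray between -0.06 and 0.06 m and distance of each of post, woodbox, cup from where it was at the start of the episode below 0.01 m and angle between post's own z axis and vertical below 0.15 rad); the robot touches nothing.
It fails at once if a blank is lifted (its centre more than 17 mm above the board's upper face; it lies at 5 mm) (z of any of disc, ring_mid, plate in the frame of board_top above 0.017 m).
It fails at once if the post is knocked over or pushed more than 10 mm (distance of post from where it was at the start of the episode above 0.01 m or angle between post's own z axis and vertical above 0.4 rad).
It fails at once if the wooden box or the cup is pushed more than 10 mm (distance of any of woodbox, cup from where it was at the start of the episode above 0.01 m).
It also fails if it takes over 64 s, if anything falls off the work surface, if the arm or the gripper's body presses on something with over 40 N, if the wrist force passes 120 N, or if a joint passes its speed limit or range.

## Working session

There is one attempt and no reset: what is moved stays moved. The work goes in short steps, each a Python script; the robot and the scene stay as the last script left them, time stands still between calls to the robot, and variables do not carry over. Pictures are saved under pics/ and viewed, about 8 in all and at most 12, crops included, and the job is handed in when it is done.

```bash
mkdir -p pics; python3 - <<'E'
from workcell import r, optics
import cv2, numpy as np
for n in ("top","scene"):
    p,d=optics.get_image(n); cv2.imwrite(f"pics/{n}0.png",p[:,:,::-1]); np.savez(f"{n}0.npz",p=p,d=d,**optics.camera_model(n))
    print(n,optics.camera_model(n))
s=r.read_state(); print(s["time_s"],s["eef_pos"],s["eef_rot"],s["grip_width"],r.tip_extent)
E
```

```text
top {'K': array([[416.38032278,   0.        , 320.0077288 ],
       [  0.        , 416.38032278, 200.26241218],
       [  0.        ,   0.        ,   1.        ]]), 'R': array([[-0.01427653, -0.99987789,  0.00635483],
       [-0.98419066,  0.01292989, -0.17663964],
       [ 0.1765359 , -0.00877617, -0.98425508]]), 't': array([-0.08328562,  0.6475441 ,  0.94337963])}
scene {'K': array([[379.05699265,   0.        , 322.02692607],
       [  0.        , 379.05699265, 196.82229282],
       [  0.        ,   0.        ,   1.        ]]), 'R': array([[-0.29878397,  0.95412703, -0.01922915],
       [ 0.62894064,  0.18171764, -0.75591823],
       [-0.71774773, -0.23795024, -0.65438358]]), 't': array([ 0.29440853, -0.33909713,  1.48157303])}
0.1 [0.22567184 0.473671   0.25569906] [ 2.20558961e-01  9.75373399e-01 -6.35385430e-04 -2.70418252e-04] 0.08520542438345176 0.025
```

View pics/top0.png

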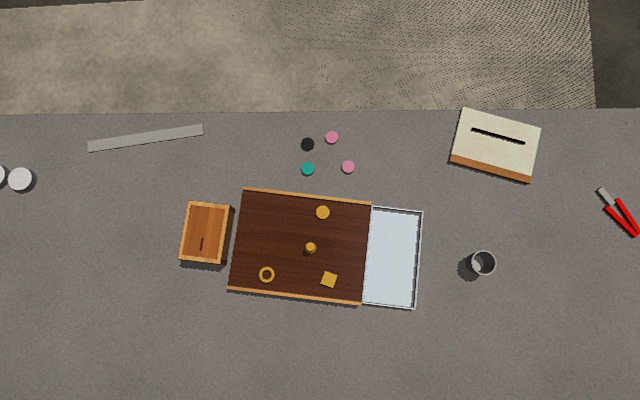

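View pics/scene0.png

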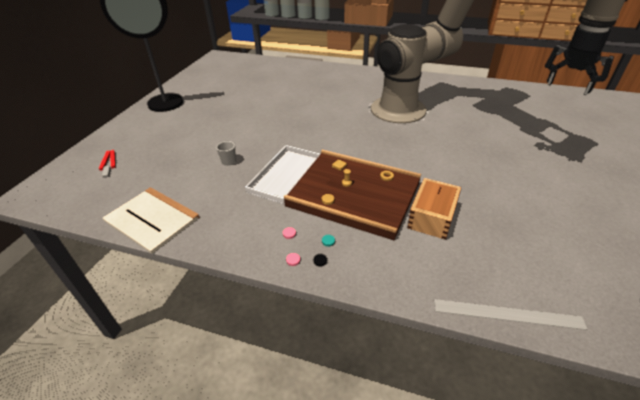

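The top view shows the tray at the board's right (world -y) end. The disc is at (322,212), the post at (311,248), the ring at (267,274), the plate at (329,280) and the box at (205,232). Next I'll turn these into positions.

```bash
cat > h.py <<'E'
import numpy as np, cv2
def ray(m,uv,z):
    uv=np.atleast_2d(uv).astype(float); K,R,t=m["K"],m["R"],m["t"]
    d=np.c_[uv,np.ones(len(uv))]@np.linalg.inv(K).T@R; c=-R.T@t
    return c+d*((z-c[2])/d[:,2])[:,None]
def brass(p):
    h=cv2.cvtColor(p,cv2.COLOR_RGB2HSV); return h,cv2.inRange(h,(15,130,120),(32,255,255))
E
python3 - <<'E'
from h import *
m=np.load("top0.npz"); p=m["p"]; d=m["d"]
h,mk=brass(p)
n,l,st,c=cv2.connectedComponentsWithStats(mk)
for i in range(1,n):
    if st[i,4]>25:
        cn,_=cv2.findContours((l==i).astype(np.uint8),0,1)
        hull=cv2.convexHull(max(cn,key=len)).reshape(-1,2)
        W=ray(m,hull,.04)[:,:2].astype(np.float32)
        rc=cv2.minAreaRect(W*1000)
        print(st[i],c[i].round(1),h[l==i].mean(0).round(),"rect",np.round(rc[0],1),np.round(rc[1],1),round(rc[2],1))
# board: dark brown, upper face
bm=cv2.inRange(h,(0,80,20),(14,255,125)); bm[:, :215]=0; bm[:175]=0; bm[330:]=0;bm[:,400:]=0
bm=cv2.morphologyEx(bm,cv2.MORPH_CLOSE,np.ones((25,25))); bm=cv2.morphologyEx(bm,cv2.MORPH_OPEN,np.ones((9,9)))
cn,_=cv2.findContours(bm,0,1); q=max(cn,key=cv2.contourArea).reshape(-1,2)
W=ray(m,q,.03)[:,:2]*1000; rc=cv2.minAreaRect(W.astype(np.float32)); print("board",rc, cv2.boxPoints(rc).round(1).tolist())
tm=cv2.inRange(p,(150,150,150),(255,255,255)); tm[:,:355]=0;tm[:,430:]=0;tm[:190]=0;tm[320:]=0
cn,_=cv2.findContours(tm,0,1); q=max(cn,key=cv2.contourArea).reshape(-1,2)
rc=cv2.minAreaRect((ray(m,q,.024)[:,:2]*1000).astype(np.float32)); print("tray",rc)
# depth check of heights
for u,v in [(322,212),(311,246),(329,280),(290,240),(395,260)]:
    z=d[v,u]; X=np.linalg.inv(m["K"])@[u,v,1]*z; print((u,v),(m["R"].T@(X-m["t"])).round(3))
E
```

```text
[243 187 128  18 386] [306.8 195.3] [ 17. 146. 190.] rect [662.5 -59. ] [314.5   7.7] 82.2
[178 200  52  64 744] [204.8 232.4] [ 16. 149. 191.] rect [577.1 189. ] [101.9 143.2] 82.2
[316 205  14  14 153] [322.4 211.7] [ 20. 181. 190.] rect [621.7 -98. ] [31.7 32. ] 89.2
[306 242  10  11  77] [310.5 246.5] [ 20. 185. 181.] rect [537.1 -67.9] [23.8 20.3] 44.3
[259 267  16  16 137] [266.4 274.3] [ 19. 187. 179.] rect [472.5  37.1] [35.7 35. ] 89.2
[320 271  18  17 191] [328.5 279. ] [ 20. 178. 191.] rect [ 460.  -109.7] [32.8 31.7] 69.0
[227 286 135  19 453] [293.7 295.1] [ 16. 145. 190.] rect [424.  -27.4] [317.9   8.2] 82.4
board ((543.227294921875, -25.395660400390625), (354.26409912109375, 241.6959228515625), 82.21786499023438) [[399.5, -184.5], [639.0, -217.3000030517578], [686.9000244140625, 133.6999969482422], [447.5, 166.5]]
tray ((513.4930419921875, -267.6725769042969), (130.7177276611328, 239.83294677734375), 82.21382141113281)
(322, 212) [ 0.621 -0.097  0.038]
(311, 246) [ 0.536 -0.07   0.076]
(329, 280) [ 0.457 -0.111  0.039]
(290, 240) [ 0.555 -0.018  0.026]
(395, 260) [ 0.503 -0.277  0.   ]
```

```bash
cat >> h.py <<'E'
from workcell import r, command_gripper, optics
from scipy.spatial.transform import Rotation as Ro
C=np.array([.5433,-.0432]); a=np.radians(82.2); Y=np.array([np.cos(a),np.sin(a)]); X=np.array([Y[1],-Y[0]])
def w(x,y,z): return np.r_[C+X*x+Y*y,z]
def quat(s):
    y=s*np.r_[X,0]; z=np.array([0,0,-1.]); return Ro.from_matrix(np.c_[np.cross(y,z),y,z]).as_quat()
def pick():
    q0=np.array(r.read_state()["joint_positions"]); best=[]
    for s in (1,-1):
        j=r.solve_ik(w(.08,0,.15),quat(s))
        if j is not None: best.append((abs(np.array(j)-q0).max(),s))
    return quat(min(best)[1])
def sweep(x,y0,q,y1=-.179,z=.0585,x1=None):
    r.reach(w(x,y0,.16),q)
    r.move_straight(w(x,y0,z),speed=.1,max_force=15)
    hit=r.move_straight(w(x if x1 is None else x1,y1,z),speed=.08,max_force=20)
    s=r.read_state(); print("hit",hit,s["eef_pos"],s["contact_force"],"t",s["time_s"])
    r.move_straight(np.r_[s["eef_pos"][:2],.16],speed=.2)
def look(n):
    p,d=optics.get_image("top"); cv2.imwrite(f"pics/{n}.png",cv2.resize(p[170:330,150:470,::-1],None,fx=2.4,fy=2.4))
    m=optics.camera_model("top"); h,mk=brass(p); k,l,st,c=cv2.connectedComponentsWithStats(mk)
    for i in range(1,k):
        if 25<st[i,4]<300:
            P=ray(m,c[i],.04)[0,:2]-C; print(c[i].round(1),st[i,4],"board xy mm",(P@X*1000).round(1),(P@Y*1000).round(1))
E
python3 - <<'E'
from h import *
command_gripper(0.0,30); print(r.tip_extent, r.read_state()["grip_width"])
look("a0")
q=pick(); sweep(.085,-.0437+.017+.011+.015,q); look("a1")
E
```

```text
0.025 0.00012435476354824307
[322.4 211.7] 155 board xy mm 84.6 -43.4
[310.6 246.5] 78 board xy mm -2.7 -25.5
[266.3 274.3] 137 board xy mm -80.8 70.4
[328.5 279. ] 192 board xy mm -73.6 -77.3
hit False [ 0.60326486 -0.23176166  0.05850706] [ 0.38677501  0.26372417 -0.39437873] t 6.85
[309.1 245.7] 53 board xy mm -1.3 -21.8
[266.4 274.2] 141 board xy mm -80.5 70.2
[325.2 280.9] 73 board xy mm -79.0 -70.1
[258.7 290.8] 212 board xy mm -120.7 82.6
[309.7 297.1] 86 board xy mm -120.6 -38.2
```

View pics/a1.png

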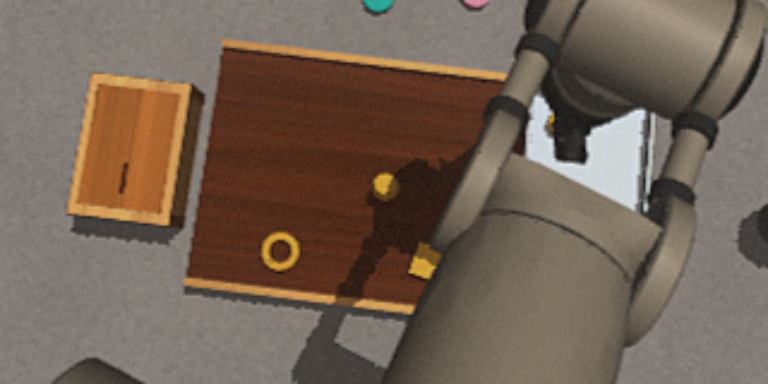

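The disc is now in the tray, visible at crop (551,125), and the other blanks haven't moved. Next comes the plate, then the ring.

```bash
python3 - <<'E'
from h import *
q=np.array(r.read_state()["eef_rot"])
sweep(-.0735,-.0773+.022+.011+.012,q)
r.reach(w(-.081,.10,.2),q); look("b0")
sweep(-.081,.0702+.019+.011+.012,q)
r.reach(w(-.02,.25,.3),q); look("b1"); print(r.read_state()["time_s"])
E
```

```text
hit False [ 0.44621278 -0.21022954  0.05848579] [-0.69574497  0.50076087 -0.26047039] t 11.575
[384.5 221.1] 130 board xy mm 80.2 -196.0
[310.6 246.6] 80 board xy mm -3.0 -25.6
[266.4 274.3] 138 board xy mm -80.7 70.3
[379.1 283.2] 166 board xy mm -68.9 -197.2
hit False [ 0.43876873 -0.20943383  0.05850033] [-0.15587711 -0.18804037  0.66870152] t 18.625
[384.5 221.1] 131 board xy mm 80.1 -196.0
[310.7 246.7] 84 board xy mm -3.2 -25.8
[359.8 275.4] 126 board xy mm -56.3 -150.1
[379.1 283.2] 165 board xy mm -68.8 -197.2
21.0
```

View pics/b1.png

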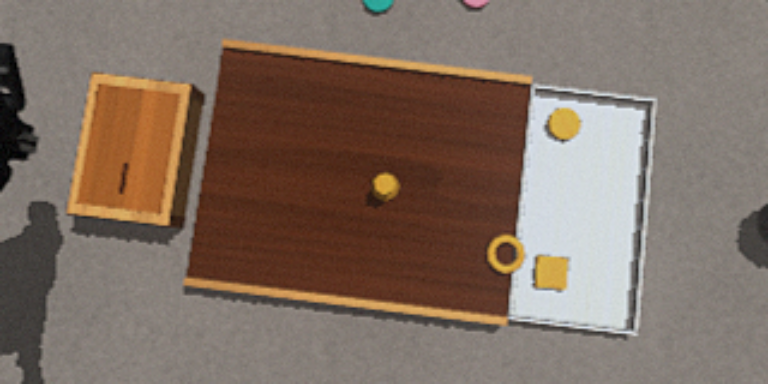

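The disc and plate are in the tray. The ring slipped sideways and sits at the edge, crop (505,254), or x'=-56, y'=-150 mm. I'll nudge it in +x so it clears the plate, then push it over.

```bash
python3 - <<'E'
from h import *
q=np.array(r.read_state()["eef_rot"])
sweep(-.095,-.152,q,y1=-.149,x1=-.052)
r.reach(w(-.03,.20,.25),q); look("c0"); print(r.read_state()["time_s"])
E
```

```text
hit False [ 0.47152988 -0.1837372   0.0585946 ] [-0.45174568  0.16307005  1.55723972] t 24.45
[384.5 221.1] 131 board xy mm 80.1 -196.0
[310.6 246.5] 81 board xy mm -2.8 -25.5
[359.1 262.3] 130 board xy mm -26.0 -145.2
[379.1 283.2] 168 board xy mm -68.8 -197.2
26.5083
```

View pics/c0.png

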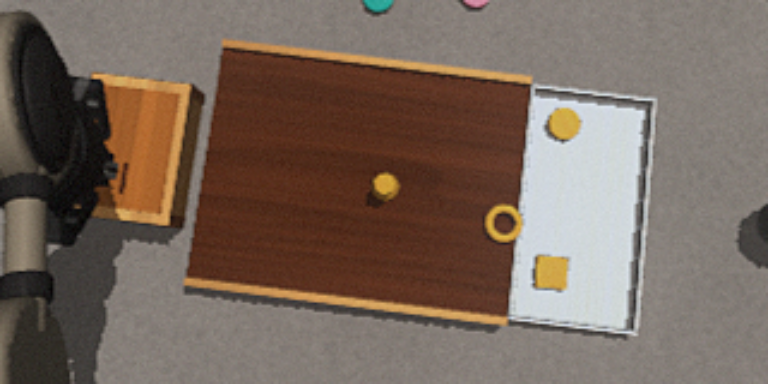

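The ring is at x'=-26, y'=-145 mm, clear of the plate. I'll push it over the edge now.

```bash
python3 - <<'E'
from h import *
q=np.array(r.read_state()["eef_rot"])
sweep(-.028,-.105,q)
r.reach(w(-.03,.20,.25),q); r.hold(.3); look("d0")
p,d=optics.get_image("top"); m=optics.camera_model("top")
hh,mk=brass(p); k,l,st,c=cv2.connectedComponentsWithStats(mk)
for i in range(1,k):
    if 25<st[i,4]<300 and c[i][0]>350:
        v,u=np.nonzero(l==i); z=d[v,u]; P=(np.c_[u*z,v*z,z]@np.linalg.inv(m["K"]).T-m["t"])@m["R"]
        print("top z",np.percentile(P[:,2],[10,50,90]).round(3),"tray xy",((P[:,:2].mean(0)-C)@X).round(3),((P[:,:2].mean(0)-C)@Y+.227).round(3))
print(r.read_state()["time_s"])
E
```

```text
hit True [ 0.49263138 -0.2138354   0.06027866] [-0.40060397  3.70091937  9.36680187] t 29.7167
[384.5 221.1] 132 board xy mm 80.1 -195.9
[310.6 246.6] 82 board xy mm -3.0 -25.6
[373.7 264.7] 101 board xy mm -27.3 -180.2
[379.  283.2] 166 board xy mm -68.8 -197.1
top z [0.01  0.013 0.016] tray xy 0.084 0.027
top z [0.01  0.013 0.015] tray xy -0.026 0.043
top z [0.01  0.013 0.016] tray xy -0.069 0.028
32.2167
```

View pics/d0.png

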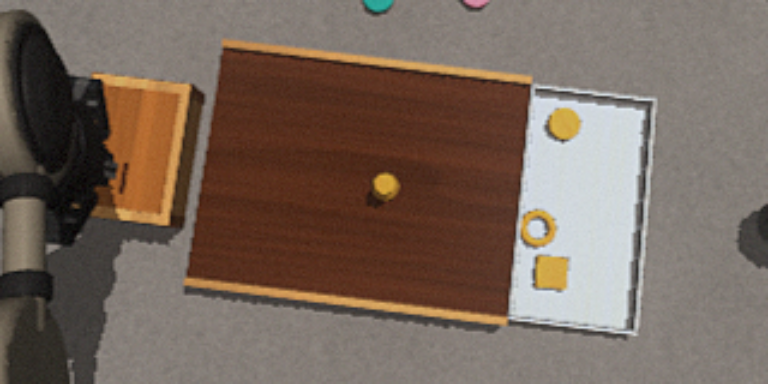

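All three blanks lie flat in the tray, the post hasn't moved and the arm is clear. I'm handing it in.

```bash
python3 -c "
from workcell import r
print(r.finish_job())"
```

```text
the job is handed in; nothing more can be done
None
```

All three blanks are in the catch tray, and I handed the job in at about 32 s of the 64 s allowed. I pushed them with closed fingertips only and lifted nothing.

**What went wrong along the way:**
- **Ring's first sweep:** the ring slipped sideways at the edge and stayed on the board. I nudged it about 30 mm across, clear of the plate, and then pushed it over.
- **Ring's last push:** the 20 N force guard stopped this move just past the edge, probably as the ring tipped over the tray rim. The reading taken after it stopped was about 9 N upward on the tool. The ring still dropped into the tray.

**Last checks (from the top camera):**

| Blank | x in tray (mm) | y in tray (mm) | Top face above work surface (mm) |
|---|---|---|---|
| Disc | 84 | 27 | 13 |
| Ring | -26 | 43 | 13 |
| Plate | -69 | 28 | 13 |

- **In limits:** all three are within the ±115 mm and ±60 mm limits. A top face at 13 mm fits a 10 mm blank lying flat on the 4 mm floor.
- **Post:** it is upright and within about 0.5 mm of its starting position.
- **Box and cup:** I did not measure either again. The box looks unmoved in the final picture, though the gripper hides part of it. The cup is only partly in view there, and no fingertip path went near it.

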